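# Set the metering valve on the gearbox test block

## Robot

A 6-joint arm with a two-finger parallel gripper is mounted at the origin on the work surface. World frame = base frame: x ahead of the robot, y to its left, z up, the work surface at z = 0. Lengths are in m, angles in rad, forces in N, time in s.
With the tool pointing down it reaches from about 0.25 to 0.8 m from the base axis. Payload 3.9 kg.
Tool frame: the origin (TCP) lies midway between the tips of the shut fingers; the grasp point (between the pads) lies 19 mm behind it; x points along the fingers, y is the direction in which the jaws open and shut, and the axes are right-handed (so a half turn about x gives the same grasp; the last joint's range is limited). The gripper opens to 85 mm and grips with 20 to 120 N. Pads are 22 mm wide; open, the fingers measure 114 mm over their backs; the gripper's body (76 mm by 85 mm) begins 54 mm behind the grasp point. The pads swing forward as they close: fully open they stand 13 mm farther back than shut.
Start: joints at [1.276, 0.26, -0.138, 1.173, 0, 1.571], TCP at [0.153, 0.502, 0.231] pointing down, gripper open.
Joint ranges: [-2.78, 2.78], [-0.83, 1.72], [-1.28, 1.37], [-1.9, 2.12], [-1.57, 1.48], [-3.14, 3.14]. Speed limits (rad/s): [2.57, 2.57, 3.14, 3.14, 3.14, 3.14].

## Interface

Orientations are given as a 3x3 rotation matrix whose columns are the frame's x, y, z axes.
In Python, from plant import robot, capture, workorder gives the robot as it stands. The module is installed in compiled form; this text tells all that it offers.
- The arm moves only by the tool apply_moves, never from a script. Its argument "rows" is a list of rows, each a list of 3 entries, a list of its own where there are three numbers: the turn, a rotation vector about the tool's x, y, z scaled (see below), then the shift along the tool's x, y, z scaled (see below), then the closure, from 0 (fully open) to 1 (shut). A call has 1 to 10 rows; each row is the pose to reach, as a shift and turn from the pose commanded when the call began, along the tool's axes at that moment; what a row does not reach only later rows make up. The controller multiplies each number of a shift by 10 cm and each number of a turn by 30 degrees. A row lasts 1/8 s, in which the tool goes at most 62.5 mm and 10.7 degrees, less where a joint would pass 70% of its speed; a pose out of reach is approached as far as the arm can. A call with a number of a shift or a turn outside -1 to 1 is refused whole. A call with a gripper value outside its range is refused whole. The fingers move at their own pace and stop on an object; "grip_force" is the grip in N (left out, the last holds). Time passes only in rows, so rows that repeat a pose let the fingers close. It gives the time, the measured TCP pose, the force and the opening at its end, in the units of the state.
- robot.get_obs(): the state, without advancing time (a new reading comes with each control period).
- capture(name): name is "scene" or "top"; returns a dict with "color" (400x640x3 uint8, red, green, blue), "intrinsics" (3x3 intrinsics, pixels), "dist" ([k1, k2, p1, p2, k3] as OpenCV has them; the pictures are not rectified), "R" (3x3) and "t" (3): a world point X has camera coordinates R X + t. Camera axes: x right, y down, z forward; pixel columns grow to the right and rows downward; lengths in m; the calibration is good to about 2 mm. A picture is of the moment at which its call begins. There is no depth.
- workorder.hand_in(): hands the job in, once; it reports no verdict.
The state is a dict: "clock": time; "q": joint angles; "dq": joint speeds; "tau": joint torques, N m; "ee_pos": TCP position; "orientation": TCP orientation; "force": force on the tool from outside, world axes, zero at the start; "wrist_torque": the same for the moment, N m; "gripper_width": opening from 0.0 (shut) to 1.0 (fully open).
Only numpy, scipy, OpenCV 4.12 (cv2) and the standard library are available. Lean on these libraries where they do the work, as an engineer would, in place of code of your own. Each camera call takes 0.05 s, during which the arm holds its last target.

## Task

Set the metering valve on the test block: grip the upright handle on its handwheel, wind it clockwise (seen from above) until the valve is fully closed against its stop, then back it off exactly two full turns anticlockwise. Finish still gripping the handle, with the wheel at rest: do not let go. Leave the loose parts lying around on the bench where they are.

Things in the scene. Friction and masses are not known exactly. Their poses are not given: they have to be found in the camera images.
- wheel (a joint): Angle of the valve's steel handwheel, rad. 0 = closed, at the hard stop; grows anticlockwise seen from above (opening), up to 18.0; a full turn is 6.283. Starts 0.28 to 0.87 turn open. The wheel lies level, has three spokes, 132 mm over its rim, takes about 2.5 N at the handle to turn, stays where it is left and does not rise or sink.
- wheel_centre (a point): Point on the handwheel's vertical axis, half-way up its rim, 106 mm above the bench (rim top 112, hub top 119). Below it is a bolted-down aluminium block (150 x 85 mm, top at 54 mm, foot plate 210 x 130 mm). This point's x runs along the block towards its end with the flat round dial (top at 69 mm). At joint value 0 the handle lies on this +x side of the axis, at the dial end.
- handle: Upright round black handle standing on the handwheel, 22 mm in diameter, 50 mm tall; origin at its centre, z up, 138 mm above the bench (foot at 113, top at 163 mm); its axis is 50 mm from the wheel's axis. It spins freely about its own upright axis, so that a hand gripping it need not turn as the wheel goes round.
- gear_shaft: Bystander: loose steel gear, 122 mm across, with an upright shaft, 128 mm tall in all; origin under its centre.
- gauge_fan: Bystander: loose feeler gauge lying flat, its four blades fanned out, about 190 mm long, 7 mm high; origin under the rivet, +x towards the blades.
- tub: Bystander: loose clear plastic tub, open, 80 x 150 x 55 mm high; origin under its centre.
- bush: Bystander: loose dark steel bush, 36 mm in diameter, 30 mm tall; origin under its centre.
Mind the look-alikes: they are no part of the job. What is shaped like the part that bears wheel but red is not meant.

How it is judged:
By the outcome, as a careful person would: the job done as asked, in the order asked, and still so for the second after the job is handed in, while the arm keeps its last pose, push and grip.
It also fails if it takes over 58 s, if anything falls off the work surface, if the arm or the gripper's body presses on something with over 40 N, if the wrist force passes 120 N, or if a joint passes its speed limit or range.

## Working session

There is one attempt and no reset: what is moved stays moved. The work goes in short steps, Python scripts to look and compute and a tool call to move; the robot and the scene stay as the last step left them, time stands still between calls to the robot, and variables do not carry over. Pictures are saved under pics/ and viewed, and the job is handed in when it is done.

Besides the shell and the picture viewer there is one more tool, called after "Request:" as name(argument=value, ...) on one line, values as JSON. apply_moves: Moves the arm, as the interface text tells. Shifts and turns lie within -1 to 1; 1 stands for 10 cm of shift or 30 degrees of turn. Its arguments: {"type":"object","properties":{"rows":{"type":"array"},"grip_force":{"type":"number"}},"required":["rows"]}

```bash
mkdir -p pics; python3 - <<'E'
from plant import robot,capture
import cv2
for n in("scene","top"):
    c=capture(n);cv2.imwrite(f"pics/{n}0.png",c["color"][:,:,::-1]);print(n,c["intrinsics"].round(1).tolist(),c["dist"],c["R"].round(3).tolist(),c["t"].round(3))
o=robot.get_obs()
for k in o: print(k,o[k])
E
```

```text
scene [[453.8, 0.0, 325.2], [0.0, 453.8, 196.7], [0.0, 0.0, 1.0]] [-0.03063768  0.          0.          0.          0.        ] [[-0.238, 0.971, -0.007], [0.641, 0.151, -0.753], [-0.73, -0.184, -0.658]] [ 0.137 -0.314  1.71 ]
top [[504.9, 0.0, 316.6], [0.0, 504.9, 189.0], [0.0, 0.0, 1.0]] [-0.04981325  0.          0.          0.          0.        ] [[0.027, -1.0, 0.01], [-0.989, -0.029, -0.144], [0.144, -0.006, -0.99]] [0.002 0.644 1.345]
clock 0.1
q [ 1.27602046e+00  2.60610701e-01 -1.39224755e-01  1.17269672e+00
  5.81420281e-06  1.57080486e+00]
dq [ 0.00088107 -0.00159091  0.00409773  0.00158723 -0.00028655 -0.00021962]
tau [ 7.74579094e-04 -4.06507766e+01  2.54527098e+01  1.00564642e-02
  6.24210998e-05  5.85665617e-06]
ee_pos [0.15234903 0.50177943 0.23055792]
orientation [[-5.09871118e-04  2.90533118e-01  9.56864801e-01]
 [-1.65928627e-03  9.56863362e-01 -2.90533566e-01]
 [-9.99998493e-01 -1.73584730e-03 -5.79937749e-06]]
force [0.11254274 0.00815679 0.08686867]
wrist_torque [-0.027293   -0.00300432 -0.06892148]
gripper_width 1.0023162745058982
```

View pics/scene0.png

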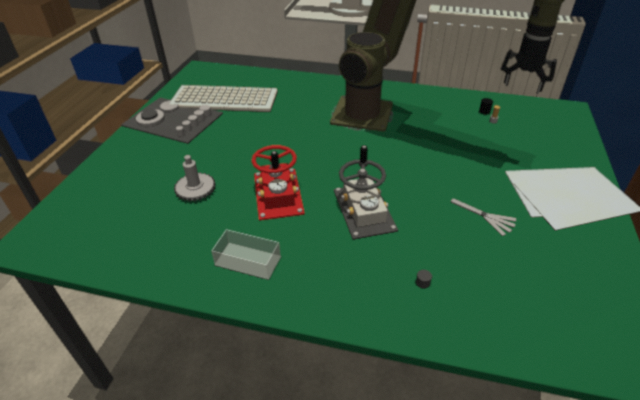

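View pics/top0.png

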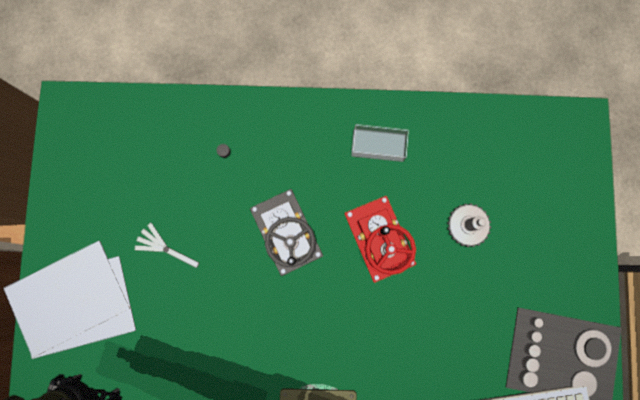

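The target valve is the grey one: scene about (362,175), top about (290,242), with its black handle at top (291,261). The red look-alike is at top (390,245). I'll enlarge both.

```bash
python3 - <<'E'
import cv2
a=cv2.imread("pics/scene0.png")[130:250,320:420];b=cv2.imread("pics/top0.png")[180:285,240:340]
cv2.imwrite("pics/sc1.png",cv2.resize(a,None,fx=5,fy=5,interpolation=cv2.INTER_CUBIC));cv2.imwrite("pics/tp1.png",cv2.resize(b,None,fx=5,fy=5,interpolation=cv2.INTER_CUBIC))
E
```

```text
(no output)
```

View pics/sc1.png

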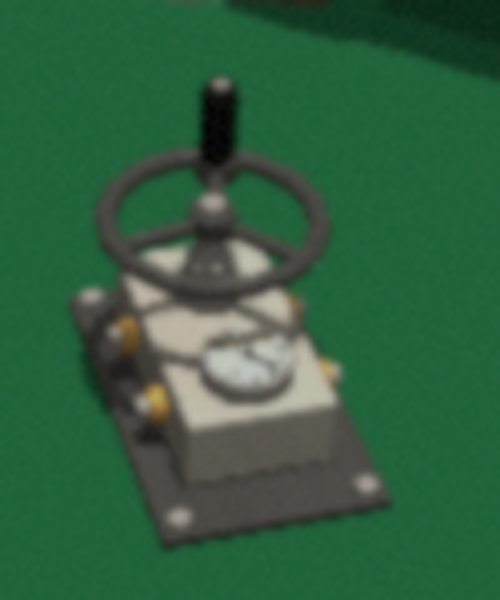

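View pics/tp1.png

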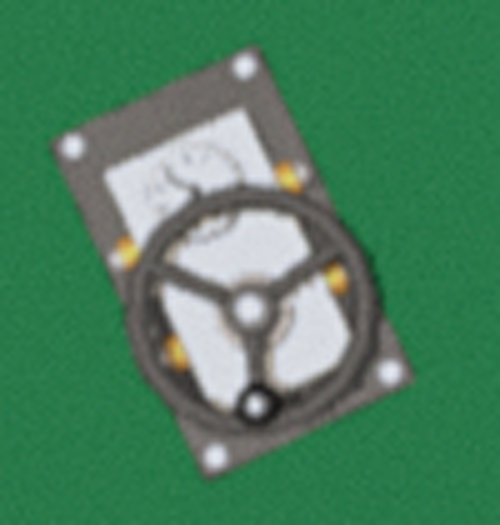

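```bash
cat > h.py <<'E'
import numpy as np,cv2
from plant import capture
def cams():
    return {n:capture(n) for n in("scene","top")}
def ray(c,p):
    u=cv2.undistortPoints(np.array([[p]],float),c["intrinsics"],c["dist"])[0,0]
    R=np.array(c["R"]);t=np.array(c["t"]);return -R.T@t,R.T@np.array([u[0],u[1],1.])
def tri(C,ps,pt):
    A=[];b=[]
    for n,p in(("scene",ps),("top",pt)):
        o,d=ray(C[n],p);d=d/np.linalg.norm(d);P=np.eye(3)-np.outer(d,d);A.append(P);b.append(P@o)
    X=np.linalg.lstsq(np.vstack(A),np.hstack(b),rcond=None)[0]
    return X,np.linalg.norm(np.vstack(A)@X-np.hstack(b))
def atz(C,n,p,z):
    o,d=ray(C[n],p);return o+d*(z-o[2])/d[2]
def proj(C,n,X):
    c=C[n];return cv2.projectPoints(np.array(X,float).reshape(-1,1,3),cv2.Rodrigues(np.array(c["R"]))[0],np.array(c["t"]),c["intrinsics"],c["dist"])[0][:,0]
E
python3 - <<'E'
from h import *
C=cams()
S=lambda x,y:(320+(x+.5)/5-.5,130+(y+.5)/5-.5)
T=lambda x,y:(240+(x+.5)/5-.5,180+(y+.5)/5-.5)
np.set_printoptions(precision=4,suppress=True)
print("hub",tri(C,S(212,200),T(251,309)))
print("rim",tri(C,S(212,222),T(254,308)))
print("htop",tri(C,S(220,84),T(257,404)))
print("rimtop", atz(C,"top",T(254,308),.106),atz(C,"scene",S(212,222),.106))
print("handle z", atz(C,"top",T(257,404),.163),atz(C,"scene",S(220,82),.163),"foot",atz(C,"scene",S(215,167),.113))
B=[atz(C,"top",T(*p),.013) for p in((72,146),(245,66),(391,373),(215,457))]
B=np.array(B);print(B,B.mean(0))
d=B[0]+B[1]-B[2]-B[3];print("block yaw deg",np.degrees(np.arctan2(d[1],d[0])))
E
```

```text
hub (array([0.4948, 0.0858, 0.121 ]), np.float64(0.000429715020885258))
rim (array([0.4958, 0.0857, 0.1063]), np.float64(0.001674971065295158))
htop (array([0.4464, 0.0794, 0.1648]), np.float64(0.00056939510264968))
rimtop [0.496  0.0846 0.106 ] [0.4952 0.0868 0.106 ]
handle z [0.4464 0.0791 0.163 ] [0.4417 0.0791 0.163 ] foot [0.4539 0.0808 0.113 ]
[[0.5874 0.1937 0.013 ]
 [0.6355 0.0983 0.013 ]
 [0.466  0.0114 0.013 ]
 [0.4172 0.1072 0.013 ]] [0.5265 0.1026 0.013 ]
block yaw deg 27.048068668530718
```

The hub, rim and handle come out of both views with heights that agree with the text. The wheel centre is at about (0.4955, 0.0855). The handle is at about 187° and the block's +x at about 27°, so the valve is about 0.445 turn open. Next I move above the handle with the orientation unchanged.

Request:
apply_moves(rows=[[[0, 0, 0], [0, -0.32, 0.4], 0], [[0, 0, 0], [0, -0.64, 0.81], 0], [[0, 0, 0], [0, -0.64, 0.81], 0]], grip_force=40)

```text
clock: 0.57
ee_pos: [0.2124, 0.4147, 0.2312]
orientation: [[-0.0, 0.294, 0.956], [-0.002, 0.956, -0.294], [-1.0, -0.002, 0.0]]
force: [0.5, 0.8, 0.4]
gripper_width: 1.003
```

Request:
apply_moves(rows=[[[0, 0, 0], [0, -0.32, 0.4], 0], [[0, 0, 0], [0, -0.64, 0.81], 0], [[0, 0, 0], [0, -0.64, 0.81], 0]])

```text
clock: 0.95
ee_pos: [0.2713, 0.3312, 0.2313]
orientation: [[-0.0, 0.295, 0.956], [-0.0, 0.956, -0.295], [-1.0, -0.0, 0.0]]
force: [0.5, 1.0, -1.3]
gripper_width: 0.999
```

Request:
apply_moves(rows=[[[0, 0, 0], [0, -0.32, 0.4], 0], [[0, 0, 0], [0, -0.64, 0.81], 0], [[0, 0, 0], [0, -0.64, 0.81], 0]])

```text
clock: 1.32
ee_pos: [0.3304, 0.2474, 0.2314]
orientation: [[0.0, 0.294, 0.956], [0.0, 0.956, -0.294], [-1.0, 0.001, 0.0]]
force: [0.9, 0.1, 0.5]
gripper_width: 1.0
```

Request:
apply_moves(rows=[[[0, 0, 0], [0, -0.32, 0.4], 0], [[0, 0, 0], [0, -0.64, 0.81], 0], [[0, 0, 0], [0, -0.64, 0.81], 0]])

```text
clock: 1.7
ee_pos: [0.3896, 0.1632, 0.2313]
orientation: [[0.001, 0.294, 0.956], [0.001, 0.956, -0.294], [-1.0, 0.001, 0.0]]
force: [0.4, 0.3, 0.1]
gripper_width: 0.998
```

Request:
apply_moves(rows=[[[0, 0, 0], [0, -0.32, 0.4], 0], [[0, 0, 0], [0, -0.635, 0.79], 0], [[0, 0, 0], [0.3, -0.635, 0.79], 0], [[0, 0, 0], [0.4, -0.635, 0.79], 0], [[0, 0, 0], [0.4, -0.635, 0.79], 0]])

```text
clock: 2.33
ee_pos: [0.4442, 0.0811, 0.1907]
orientation: [[-0.002, 0.288, 0.958], [0.0, 0.958, -0.288], [-1.0, -0.0, -0.002]]
force: [-0.2, -0.7, 0.1]
gripper_width: 1.001
```

```bash
python3 - <<'E'
from h import *
C=cams()
a=C["scene"]["color"][90:230,300:440,::-1];b=C["top"]["color"][200:320,220:360,::-1]
cv2.imwrite("pics/m2.png",np.hstack([cv2.resize(a,(400,400),interpolation=2),cv2.resize(b,(400,343),interpolation=2)[:400] if 0 else cv2.copyMakeBorder(cv2.resize(b,(400,343),interpolation=2),0,57,0,0,0)]))
from plant import robot;print(robot.get_obs()["q"],robot.get_obs()["ee_pos"])
E
```

```text
[ 1.79463086e-01  1.58759832e-01 -3.77433257e-01  1.03387672e+00
  3.30890818e-04  4.72038158e-01] [0.44535304 0.08090142 0.1919329 ]
```

View pics/m2.png

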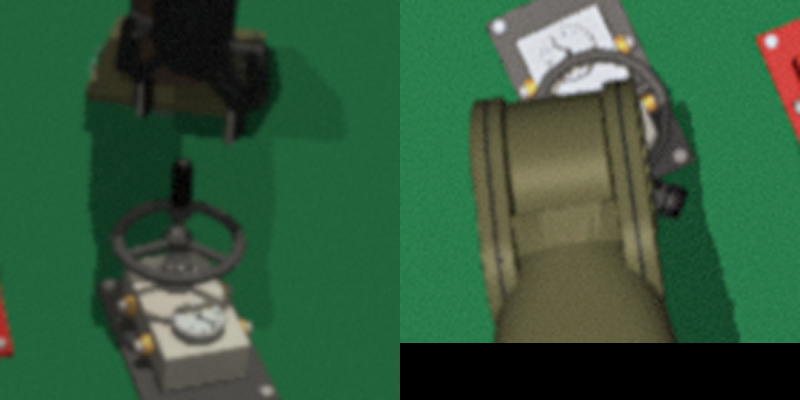

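The jaws straddle the handle in the scene view: fingers at crop (140,100) and (232,125), handle at (181,185). I'll descend and close gently.

Request:
apply_moves(rows=[[[0, 0, 0], [0.3, -0.01, 0.015], 0], [[0, 0, 0], [0.5, -0.01, 0.015], 0], [[0, 0, 0], [0.64, -0.01, 0.015], 0], [[0, 0, 0], [0.64, -0.01, 0.015], 0], [[0, 0, 0], [0.64, -0.01, 0.015], 0.5], [[0, 0, 0], [0.64, -0.01, 0.015], 0.7], [[0, 0, 0], [0.64, -0.01, 0.015], 0.8], [[0, 0, 0], [0.64, -0.01, 0.015], 1.0], [[0, 0, 0], [0.64, -0.01, 0.015], 1.0], [[0, 0, 0], [0.64, -0.01, 0.015], 1.0]], grip_force=30)

```text
clock: 3.68
ee_pos: [0.4469, 0.0783, 0.1278]
orientation: [[0.001, 0.291, 0.957], [0.0, 0.957, -0.291], [-1.0, 0.001, 0.001]]
force: [-1.3, 1.3, 5.0]
gripper_width: 0.242
```

```bash
python3 - <<'E'
from h import *
C=cams()
a=C["scene"]["color"][90:230,300:440,::-1]
cv2.imwrite("pics/m3.png",cv2.resize(a,(600,600),interpolation=2))
from plant import robot
for i in range(3):
    capture("scene");o=robot.get_obs();print(o["ee_pos"],o["force"],o["wrist_torque"],o["gripper_width"],o["orientation"].tolist() if i==2 else "")
E
```

```text
[0.44690615 0.07829069 0.12780041] [-0.33583255  0.01512246  5.63459703] [0.12001795 0.13517156 0.03966666] 0.24287030763272294 
[0.44690353 0.07829275 0.1277909 ] [-0.22496785 -0.3722024   6.02321219] [ 0.11819302  0.12521207 -0.00891479] 0.2470413362071366 
[0.44688268 0.0783009  0.12779678] [-1.28625056  0.6948457   5.84368834] [ 0.09060281  0.09420359 -0.03603609] 0.24284028916350073 [[0.0010109529320874013, 0.2904734401765228, 0.9568825207548654], [0.0003513976263104426, 0.9568828474666409, -0.2904739106078916], [-0.9999994272467746, 0.0006299016980752, 0.0008652918429263676]]
```

View pics/m3.png

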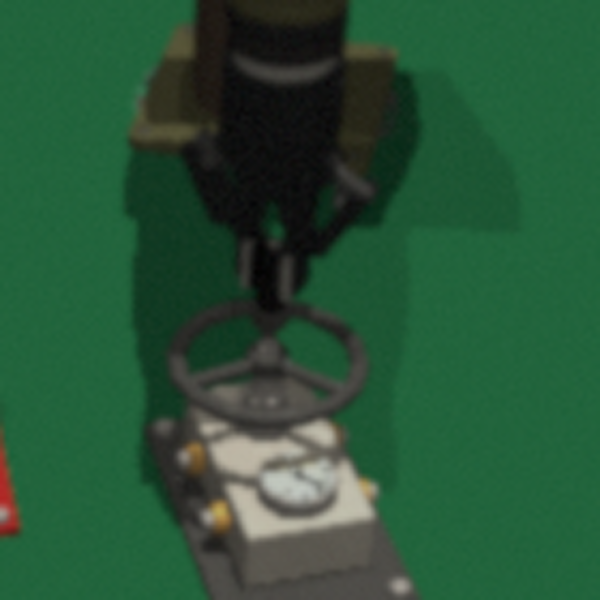

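The handle is held: opening 0.243, about 21 mm. Now I compute circle waypoints in tool axes.

```bash
cat >> h.py <<'E'
Y=np.array([.2905,.9569]);Z=np.array([.9569,-.2905])
def arc(phi0,step,n,r=.05):
    a=np.radians(phi0+step*np.arange(n+1));p=r*np.c_[np.cos(a),np.sin(a)];d=(p[1:]-p[0])*10
    print(phi0,"->",phi0+step*n,[[round(float(v@Y),3),round(float(v@Z),3)] for v in d])
E
python3 -c "
from h import *
arc(187.5,-12,8)"
```

```text
187.5 -> 91.5 [[0.099, -0.033], [0.203, -0.045], [0.307, -0.034], [0.407, -0.003], [0.498, 0.049], [0.576, 0.118], [0.638, 0.202], [0.681, 0.298]]
```

Request:
apply_moves(rows=[[[0, 0, 0], [0, 0.05, -0.018], 1], [[0, 0, 0], [0, 0.1, -0.033], 1], [[0, 0, 0], [0, 0.203, -0.045], 1], [[0, 0, 0], [0, 0.307, -0.034], 1], [[0, 0, 0], [0, 0.407, -0.003], 1], [[0, 0, 0], [0, 0.498, 0.049], 1], [[0, 0, 0], [0, 0.498, 0.049], 1]])

```text
clock: 4.8
ee_pos: [0.4663, 0.1255, 0.1278]
orientation: [[0.001, 0.29, 0.957], [0.002, 0.957, -0.29], [-1.0, 0.002, 0.0]]
force: [-0.5, 2.4, 4.6]
gripper_width: 0.244
```

```bash
cat > st.py <<'E'
from h import *
from plant import robot
F=[];P=[]
for i in range(4):
    c=capture("scene");o=robot.get_obs();F.append(o["force"]);P.append(o["ee_pos"])
import sys
np.set_printoptions(precision=4,suppress=True)
F=np.mean(F,0);P=np.mean(P,0)
cx=np.array([.4955,.0855])
if len(sys.argv)>2: cx=np.array([float(sys.argv[2]),float(sys.argv[3])])
v=P[:2]-cx;ph=np.arctan2(v[1],v[0]);u=np.array([np.cos(ph),np.sin(ph)]);t=np.array([-u[1],u[0]])
print("P",P,"F",F,"r",np.hypot(*v),"phi",np.degrees(ph)%360,"Frad",F[:2]@u,"Ftan",F[:2]@t,"w",o["gripper_width"],o["clock"],o["q"])
cv2.imwrite(f"pics/{sys.argv[1]}.png",cv2.resize(c["color"][90:230,300:440,::-1],(600,600),interpolation=2))
E
python3 st.py m4
```

```text
P [0.4664 0.1254 0.1278] F [0.3888 3.5728 5.1219] r 0.04943622080905211 phi 126.10366890442249 Frad 2.6576061809361113 Ftan -2.419377362205235 w 0.245305179272049 5.0 [ 0.2615  0.2586 -0.427   0.8832  0.0019  0.5558]
```

View pics/m4.png

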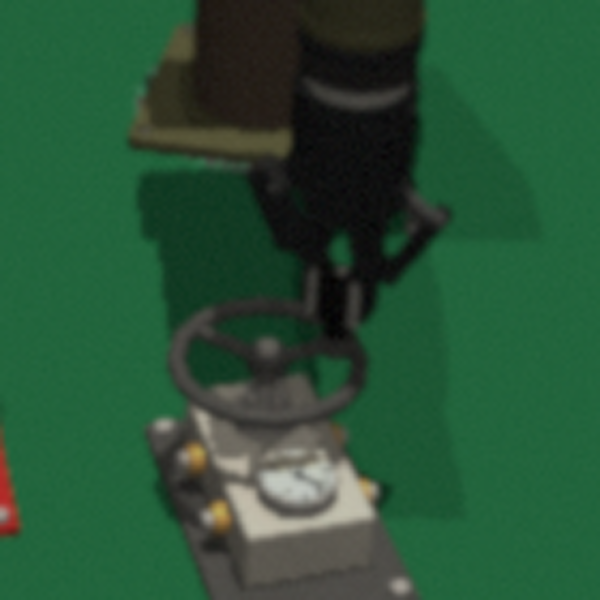

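The wheel follows: handle at crop (338,320), spokes rotated. The forces are small, so I continue, slowing near the stop at about 27°.

```bash
python3 -c "
from h import *
arc(127.5,-12,7);arc(43.5,-4,9)"
```

```text
127.5 -> 43.5 [[0.078, 0.069], [0.14, 0.154], [0.183, 0.249], [0.206, 0.351], [0.206, 0.455], [0.185, 0.558], [0.144, 0.654]]
43.5 -> 7.5 [[-0.018, 0.03], [-0.039, 0.058], [-0.061, 0.085], [-0.085, 0.11], [-0.111, 0.134], [-0.138, 0.155], [-0.167, 0.175], [-0.197, 0.193], [-0.228, 0.208]]
```

Request:
apply_moves(rows=[[[0, 0, 0], [0, 0.04, 0.033], 1], [[0, 0, 0], [0, 0.078, 0.069], 1], [[0, 0, 0], [0, 0.14, 0.154], 1], [[0, 0, 0], [0, 0.183, 0.249], 1], [[0, 0, 0], [0, 0.206, 0.351], 1], [[0, 0, 0], [0, 0.206, 0.455], 1], [[0, 0, 0], [0, 0.185, 0.558], 1], [[0, 0, 0], [0, 0.144, 0.654], 1], [[0, 0, 0], [0, 0.144, 0.654], 1]])

```text
clock: 6.12
ee_pos: [0.5339, 0.1185, 0.1278]
orientation: [[0.002, 0.291, 0.957], [-0.001, 0.957, -0.291], [-1.0, -0.0, 0.003]]
force: [2.2, 0.2, 5.1]
gripper_width: 0.241
```

```bash
python3 st.py m5
```

```text
P [0.5338 0.1186 0.1278] F [ 3.1953 -1.1272  4.5799] r 0.0506451631321227 phi 40.79792186489486 Frad 1.6823432744215925 Ftan -2.94111754077838 w 0.24473685456290703 6.325 [ 0.2197  0.3587 -0.2765  0.9331 -0.0015  0.515 ]
```

View pics/m5.png

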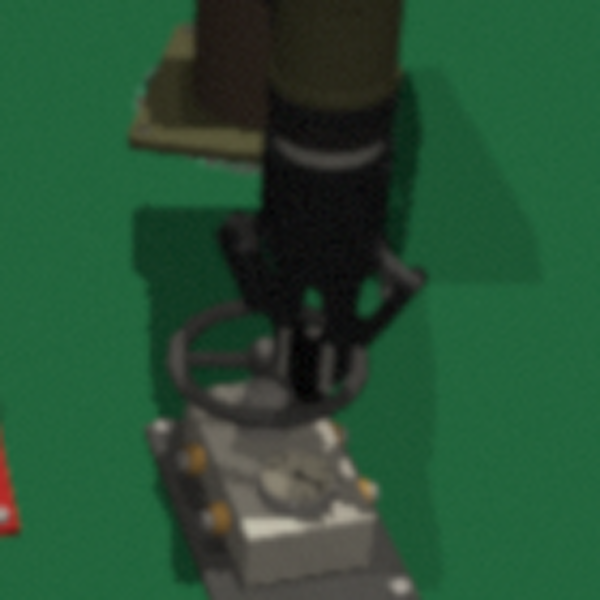

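Request:
apply_moves(rows=[[[0, 0, 0], [0, -0.018, 0.03], 1], [[0, 0, 0], [0, -0.039, 0.058], 1], [[0, 0, 0], [0, -0.05, 0.072], 1], [[0, 0, 0], [0, -0.05, 0.072], 1]])

```text
clock: 6.82
ee_pos: [0.538, 0.1132, 0.1278]
orientation: [[0.001, 0.29, 0.957], [0.002, 0.957, -0.29], [-1.0, 0.002, -0.0]]
force: [0.6, 3.4, 7.0]
gripper_width: 0.245
```

```bash
python3 st.py m6; python3 -c "
from h import *
arc(33.5,-2,10)"
```

```text
P [0.538  0.1132 0.1278] F [1.0513 2.1726 6.9604] r 0.05071890331398775 phi 33.0997581030928 Frad 2.0670973265978723 Ftan 1.24589884002559 w 0.24193040069233057 7.025 [ 0.2064  0.3645 -0.2674  0.9379  0.0018  0.5005]
33.5 -> 13.5 [[-0.011, 0.013], [-0.023, 0.026], [-0.035, 0.039], [-0.048, 0.051], [-0.061, 0.062], [-0.075, 0.073], [-0.089, 0.084], [-0.103, 0.094], [-0.117, 0.103], [-0.132, 0.113]]
```

Request:
apply_moves(rows=[[[0, 0, 0], [0, -0.012, 0.013], 1], [[0, 0, 0], [0, -0.023, 0.026], 1], [[0, 0, 0], [0, -0.023, 0.026], 1]])

```text
clock: 7.4
ee_pos: [0.5398, 0.1103, 0.1278]
orientation: [[0.001, 0.29, 0.957], [0.002, 0.957, -0.29], [-1.0, 0.002, -0.0]]
force: [0.6, 2.4, 5.9]
gripper_width: 0.246
```

```bash
python3 st.py m7
```

```text
P [0.5398 0.1103 0.1278] F [0.4855 2.3214 6.544 ] r 0.0507516154804159 phi 29.2398028347877 Frad 1.5575619182190859 Ftan 1.7884615560055932 w 0.24625034513242253 7.6 [ 0.2005  0.3664 -0.2645  0.939   0.0019  0.4946]
```

Request:
apply_moves(rows=[[[0, 0, 0], [0, -0.012, 0.013], 1], [[0, 0, 0], [0, -0.025, 0.025], 1], [[0, 0, 0], [0, -0.025, 0.025], 1]])

```text
clock: 7.98
ee_pos: [0.5409, 0.1083, 0.1278]
orientation: [[-0.001, 0.289, 0.957], [0.005, 0.957, -0.289], [-1.0, 0.004, -0.002]]
force: [-0.6, 5.8, 8.1]
gripper_width: 0.242
```

```bash
python3 st.py m8
```

```text
P [0.5409 0.1083 0.1278] F [-0.9892  5.5291  7.5483] r 0.05076352295066384 phi 26.65676613383612 Frad 1.5965460526619113 Ftan 5.385201390912753 w 0.24801345060194163 8.175 [ 0.195   0.3678 -0.2621  0.9404  0.0044  0.4885]
```

Request:
apply_moves(rows=[[[0, 0, 0], [0, -0.012, 0.012], 1], [[0, 0, 0], [0, -0.02, 0.018], 1], [[0, 0, 0], [0, -0.02, 0.018], 1]])

```text
clock: 8.55
ee_pos: [0.5408, 0.1082, 0.1278]
orientation: [[-0.003, 0.288, 0.958], [0.01, 0.958, -0.288], [-1.0, 0.008, -0.005]]
force: [-2.7, 12.8, 8.5]
gripper_width: 0.243
```

```bash
python3 st.py m9
```

```text
P [0.5409 0.1082 0.1278] F [-3.2927 11.6767  8.1425] r 0.05075146215503746 phi 26.603083080118736 Frad 2.284835869170141 Ftan 11.914984480107528 w 0.2465658039333261 8.75 [ 0.1918  0.3687 -0.2609  0.942   0.0097  0.4838]
```

Stop found: the TCP stays put while the tangential force goes from 5 to 12 N, at phi ≈ 26.6°, against the predicted 27°. Next I fit the circle and plan the two turns.

```bash
python3 - <<'E'
from h import *
from scipy.optimize import least_squares
p=np.array([[.4664,.1254],[.5338,.1186],[.5380,.1132],[.5398,.1103],[.5409,.1082],[.4469,.0783]])
for r in (.05,None):
  for q in (p,p[:5]):
    if r: s=least_squares(lambda c:np.hypot(*(q-c).T)-r,[.4955,.0855])
    else: s=least_squares(lambda c:np.hypot(*(q-c[:2]).T)-c[2],[.4955,.0855,.05])
    v=p-s.x[:2];print(s.x,s.fun,np.degrees(np.arctan2(v[:,1],v[:,0]))%360)
E
```

```text
[0.4964092  0.08541574] [-7.07018292e-06 -7.32943239e-06  1.75952686e-05  1.98761974e-05
 -1.44632230e-05  1.79419758e-05] [126.88915539  41.58898953  33.74445169  29.83390851  27.1175167
 188.17886132]
[0.49641639 0.08541199] [ 2.42040838e-07 -1.02197940e-05  1.36980891e-05  1.55032284e-05
 -1.91548350e-05] [126.89316817  41.59767097  33.75259576  29.84172881  27.12509603
 188.17344272]
[0.49641172 0.08538907 0.05001628] [-4.99789258e-07 -7.78209439e-06  1.40441954e-05  1.46877604e-05
 -2.08198922e-05  3.70663084e-07] [126.8731222   41.61376355  33.77145608  29.86184326  27.14604188
 188.1482053 ]
[0.49641589 0.08540947 0.05000179] [ 1.77477846e-07 -9.95799560e-06  1.37277466e-05  1.54041577e-05
 -1.93479912e-05] [126.89097429  41.5994592   33.75468687  29.84395697  27.12741498
 188.17065816]
```

The fit is tight, within 20 µm: centre (0.49641, 0.08541), r = 50.0 mm, stop at 27.12°.

```bash
sed -i 's/.4955,.0855/.49641,.08541/' st.py; python3 -c "
from h import *
arc(27.12,12,8)
arc(123.12,12,10)
arc(243.12,12,10)
arc(3.12,12,10)
arc(123.12,12,10)
arc(243.12,12,10)
arc(3.12,4,6)"
```

```text
27.12 -> 123.12 [[0.067, -0.08], [0.116, -0.172], [0.145, -0.273], [0.152, -0.377], [0.138, -0.481], [0.102, -0.579], [0.047, -0.668], [-0.026, -0.743]]
123.12 -> 243.12 [[-0.087, -0.058], [-0.184, -0.098], [-0.287, -0.116], [-0.391, -0.112], [-0.492, -0.087], [-0.586, -0.041], [-0.669, 0.023], [-0.736, 0.104], [-0.785, 0.196], [-0.814, 0.296]]
243.12 -> 363.12 [[-0.007, 0.104], [0.007, 0.208], [0.043, 0.306], [0.098, 0.395], [0.171, 0.47], [0.258, 0.528], [0.355, 0.567], [0.458, 0.586], [0.562, 0.582], [0.664, 0.557]]
3.12 -> 123.12 [[0.094, -0.046], [0.176, -0.11], [0.243, -0.19], [0.293, -0.283], [0.321, -0.383], [0.329, -0.487], [0.314, -0.591], [0.278, -0.689], [0.223, -0.778], [0.15, -0.853]]
123.12 -> 243.12 [[-0.087, -0.058], [-0.184, -0.098], [-0.287, -0.116], [-0.391, -0.112], [-0.492, -0.087], [-0.586, -0.041], [-0.669, 0.023], [-0.736, 0.104], [-0.785, 0.196], [-0.814, 0.296]]
243.12 -> 363.12 [[-0.007, 0.104], [0.007, 0.208], [0.043, 0.306], [0.098, 0.395], [0.171, 0.47], [0.258, 0.528], [0.355, 0.567], [0.458, 0.586], [0.562, 0.582], [0.664, 0.557]]
3.12 -> 27.12 [[0.032, -0.013], [0.064, -0.028], [0.094, -0.046], [0.123, -0.065], [0.15, -0.087], [0.176, -0.11]]
```

Request:
apply_moves(rows=[[[0, 0, 0], [0, 0.036, -0.031], 1], [[0, 0, 0], [0, 0.103, -0.111], 1], [[0, 0, 0], [0, 0.152, -0.203], 1], [[0, 0, 0], [0, 0.181, -0.304], 1], [[0, 0, 0], [0, 0.188, -0.408], 1], [[0, 0, 0], [0, 0.174, -0.512], 1], [[0, 0, 0], [0, 0.138, -0.61], 1], [[0, 0, 0], [0, 0.083, -0.699], 1], [[0, 0, 0], [0, 0.01, -0.774], 1], [[0, 0, 0], [0, 0.01, -0.774], 1]])

```text
clock: 10.0
ee_pos: [0.4677, 0.1265, 0.1277]
orientation: [[-0.0, 0.291, 0.957], [-0.001, 0.957, -0.291], [-1.0, -0.001, -0.0]]
force: [-0.3, -2.2, 10.5]
gripper_width: 0.24
```

```bash
python3 st.py n1
```

```text
P [0.4677 0.1265 0.1277] F [-0.9799 -2.082   9.633 ] r 0.05013457715205111 phi 124.93607596928527 Frad -1.1456821282326637 Ftan 1.9955615426806188 w 0.24488168429429477 10.2 [ 0.2648  0.2636 -0.4202  0.8884 -0.001   0.5598]
```

Request:
apply_moves(rows=[[[0, 0, 0], [0, -0.087, -0.058], 1], [[0, 0, 0], [0, -0.184, -0.098], 1], [[0, 0, 0], [0, -0.287, -0.116], 1], [[0, 0, 0], [0, -0.391, -0.112], 1], [[0, 0, 0], [0, -0.492, -0.087], 1], [[0, 0, 0], [0, -0.586, -0.041], 1], [[0, 0, 0], [0, -0.669, 0.023], 1], [[0, 0, 0], [0, -0.736, 0.104], 1], [[0, 0, 0], [0, -0.785, 0.196], 1], [[0, 0, 0], [0, -0.814, 0.296], 1]])

```text
clock: 11.45
ee_pos: [0.4724, 0.0416, 0.1277]
orientation: [[-0.002, 0.29, 0.957], [0.003, 0.957, -0.29], [-1.0, 0.002, -0.002]]
force: [-0.5, 4.3, 10.1]
gripper_width: 0.244
```

```bash
python3 st.py n2
```

```text
P [0.474  0.0408 0.1278] F [1.2861 0.912  6.6006] r 0.04994617074375947 phi 243.33014208873044 Frad -1.3921963590297275 Ftan 0.7398882613966674 w 0.2432057891842721 11.65 [ 0.0857  0.2478 -0.4426  0.8792  0.0002  0.3806]
```

View pics/n2.png

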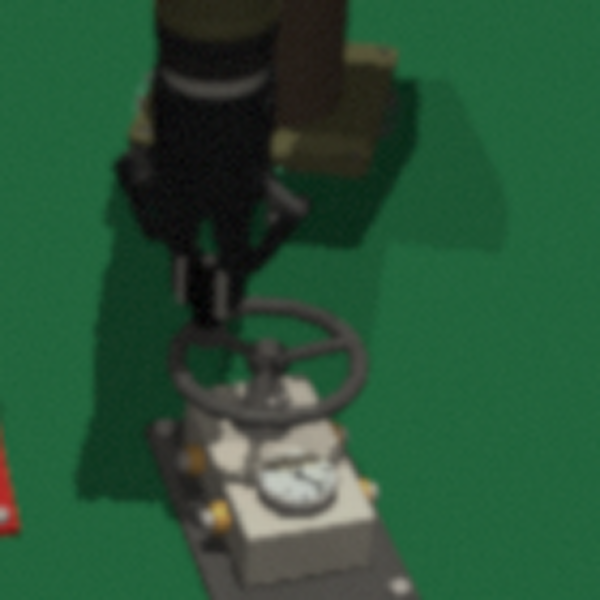

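The handle is still gripped, at crop (210,300), and the wheel is turning with it. On with the winding.

Request:
apply_moves(rows=[[[0, 0, 0], [0, -0.007, 0.104], 1], [[0, 0, 0], [0, 0.007, 0.208], 1], [[0, 0, 0], [0, 0.043, 0.306], 1], [[0, 0, 0], [0, 0.098, 0.395], 1], [[0, 0, 0], [0, 0.171, 0.47], 1], [[0, 0, 0], [0, 0.258, 0.528], 1], [[0, 0, 0], [0, 0.355, 0.567], 1], [[0, 0, 0], [0, 0.458, 0.586], 1], [[0, 0, 0], [0, 0.562, 0.582], 1], [[0, 0, 0], [0, 0.664, 0.557], 1]])

```text
clock: 12.9
ee_pos: [0.5463, 0.0872, 0.1278]
orientation: [[0.001, 0.291, 0.957], [-0.002, 0.957, -0.291], [-1.0, -0.002, 0.002]]
force: [0.9, -3.1, 6.3]
gripper_width: 0.243
```

```bash
python3 st.py n3
```

```text
P [0.5463 0.0888 0.1278] F [1.435  0.8567 6.6198] r 0.04996167401646426 phi 3.883415567568553 Frad 1.489726579451422 Ftan 0.757586636893551 w 0.24564190363566088 13.1 [ 0.1606  0.3702 -0.2584  0.9411  0.0009  0.4548]
```

Request:
apply_moves(rows=[[[0, 0, 0], [0, 0.094, -0.046], 1], [[0, 0, 0], [0, 0.176, -0.11], 1], [[0, 0, 0], [0, 0.243, -0.19], 1], [[0, 0, 0], [0, 0.293, -0.283], 1], [[0, 0, 0], [0, 0.321, -0.383], 1], [[0, 0, 0], [0, 0.329, -0.487], 1], [[0, 0, 0], [0, 0.314, -0.591], 1], [[0, 0, 0], [0, 0.278, -0.689], 1], [[0, 0, 0], [0, 0.223, -0.778], 1], [[0, 0, 0], [0, 0.15, -0.853], 1]])

```text
clock: 14.35
ee_pos: [0.4694, 0.1276, 0.1278]
orientation: [[0.002, 0.29, 0.957], [0.001, 0.957, -0.29], [-1.0, 0.001, 0.002]]
force: [3.3, 0.0, 6.4]
gripper_width: 0.247
```

```bash
python3 st.py n4
```

```text
P [0.4677 0.1265 0.1278] F [-0.372  -1.4092  8.8462] r 0.05011306314719547 phi 124.92102325124974 Frad -0.9424836394504754 Ftan 1.111678073001211 w 0.24699467560324348 14.55 [ 0.2648  0.2634 -0.4204  0.8881 -0.001   0.5598]
```

One turn on, the TCP at this phase repeats to 0.02°, so nothing is slipping. Second turn.

Request:
apply_moves(rows=[[[0, 0, 0], [0, -0.087, -0.058], 1], [[0, 0, 0], [0, -0.184, -0.098], 1], [[0, 0, 0], [0, -0.287, -0.116], 1], [[0, 0, 0], [0, -0.391, -0.112], 1], [[0, 0, 0], [0, -0.492, -0.087], 1], [[0, 0, 0], [0, -0.586, -0.041], 1], [[0, 0, 0], [0, -0.669, 0.023], 1], [[0, 0, 0], [0, -0.736, 0.104], 1], [[0, 0, 0], [0, -0.785, 0.196], 1], [[0, 0, 0], [0, -0.814, 0.296], 1]])

```text
clock: 15.8
ee_pos: [0.4724, 0.0416, 0.1277]
orientation: [[-0.002, 0.29, 0.957], [0.003, 0.957, -0.29], [-1.0, 0.002, -0.002]]
force: [-2.0, 3.8, 10.0]
gripper_width: 0.244
```

```bash
python3 st.py n5
```

```text
P [0.474  0.0408 0.1278] F [1.8735 0.2293 7.1576] r 0.049959736754213474 phi 243.33012109825063 Frad -1.0458112949423757 Ftan 1.5713061763814407 w 0.24830506743698727 16.0 [ 0.0857  0.2478 -0.4426  0.8792  0.0002  0.3806]
```

Request:
apply_moves(rows=[[[0, 0, 0], [0, -0.007, 0.104], 1], [[0, 0, 0], [0, 0.007, 0.208], 1], [[0, 0, 0], [0, 0.043, 0.306], 1], [[0, 0, 0], [0, 0.098, 0.395], 1], [[0, 0, 0], [0, 0.171, 0.47], 1], [[0, 0, 0], [0, 0.258, 0.528], 1], [[0, 0, 0], [0, 0.355, 0.567], 1], [[0, 0, 0], [0, 0.458, 0.586], 1], [[0, 0, 0], [0, 0.562, 0.582], 1], [[0, 0, 0], [0, 0.664, 0.557], 1]])

```text
clock: 17.25
ee_pos: [0.5464, 0.0872, 0.1278]
orientation: [[0.001, 0.291, 0.957], [-0.002, 0.957, -0.291], [-1.0, -0.002, 0.002]]
force: [1.2, -3.4, 8.3]
gripper_width: 0.245
```

```bash
python3 st.py n6
```

```text
P [0.5463 0.0888 0.1278] F [1.5912 1.0508 6.6615] r 0.04997340786198232 phi 3.8658878301376616 Frad 1.6584544325458261 Ftan 0.9411438598286527 w 0.2397093519808335 17.45 [ 0.1606  0.3702 -0.2583  0.9411  0.0009  0.4548]
```

Request:
apply_moves(rows=[[[0, 0, 0], [0, 0.032, -0.013], 1], [[0, 0, 0], [0, 0.094, -0.046], 1], [[0, 0, 0], [0, 0.13, -0.07], 1], [[0, 0, 0], [0, 0.15, -0.087], 1], [[0, 0, 0], [0, 0.15, -0.087], 1], [[0, 0, 0], [0, 0.15, -0.087], 1]])

```text
clock: 18.2
ee_pos: [0.5425, 0.1048, 0.1278]
orientation: [[0.001, 0.291, 0.957], [-0.0, 0.957, -0.291], [-1.0, 0.0, 0.001]]
force: [1.9, -1.2, 6.7]
gripper_width: 0.244
```

```bash
python3 st.py n7; python3 -c "
from plant import robot
print(robot.get_obs()['orientation'][:,0])"
```

```text
P [0.5425 0.1048 0.1278] F [ 1.5989 -0.4906  6.1803] r 0.04999532206165593 phi 22.869023513491662 Frad 1.282563417885033 Ftan -1.073379266239708 w 0.24024193956414203 18.4 [ 0.1912  0.3686 -0.2608  0.9401 -0.0005  0.4861]
[ 1.37787381e-03 -2.62177093e-04 -9.99999016e-01]
```

Request:
apply_moves(rows=[[[0, 0, 0], [0, 0.014, -0.012], 1], [[0, 0, 0], [0, 0.027, -0.024], 1], [[0, 0, 0], [0, 0.027, -0.024], 1], [[0, 0, 0], [0, 0.027, -0.024], 1]])

```text
clock: 18.9
ee_pos: [0.541, 0.108, 0.1278]
orientation: [[0.002, 0.291, 0.957], [-0.001, 0.957, -0.291], [-1.0, -0.0, 0.002]]
force: [1.8, -1.0, 6.8]
gripper_width: 0.247
```

```bash
python3 st.py n8; python3 -c "
from plant import robot
print(robot.get_obs()['orientation'][:,0])"
```

```text
P [0.541  0.108  0.1278] F [ 2.5322 -0.7783  6.0112] r 0.05001069563732927 phi 26.80035274468209 Frad 1.9093056940348638 Ftan -1.8364242930205459 w 0.24117410037690765 19.1 [ 0.1975  0.3673 -0.2629  0.9392 -0.0009  0.4924]
[ 1.56446743e-03 -6.31104763e-04 -9.99998577e-01]
```

View pics/n8.png

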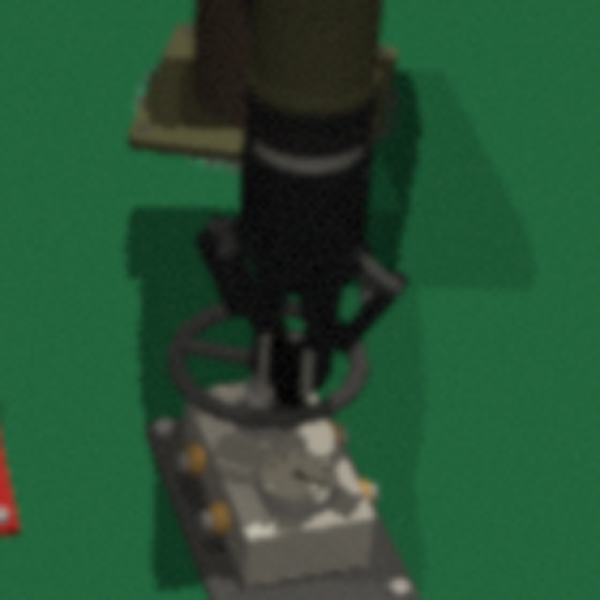

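View pics/m9.png

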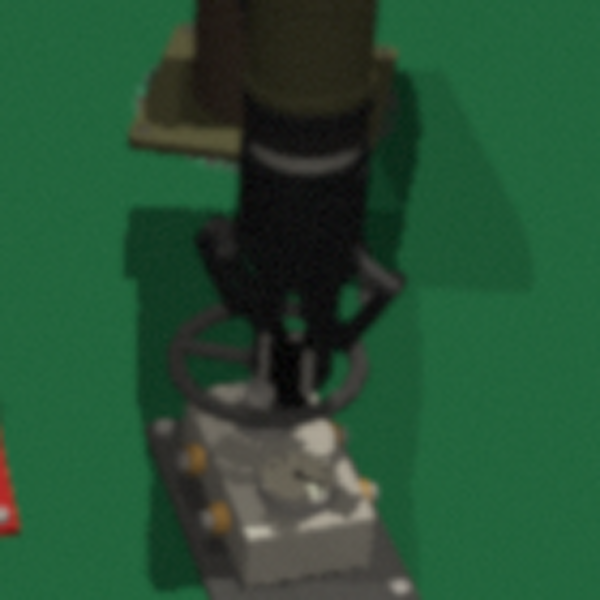

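The picture at two turns matches the one taken at the stop. The TCP phase is 26.8°, against about 27.0° at the stop, a difference of about 0.2° or 0.2 mm. I'm handing in.

```bash
python3 -c "
from plant import robot,workorder
o=robot.get_obs();print(o['dq'].round(4),o['gripper_width'],o['clock'])
print(workorder.hand_in())"
```

```text
[-0.0008 -0.0012 -0.001  -0.0014  0.0012  0.0007] 0.24117410037690765 19.1
the job is handed in; nothing more can be done
None
```

I wound the grey valve clockwise about 0.45 turn to its stop, then backed it off two full turns anticlockwise. I handed it in at 19.1 s, still gripping the handle.

- **Stop:** the tool stayed put at a phase of about 27° while the push on it rose from 5 N to 12 N. That matches the block direction I measured in the picture (27.0°).
- **Two turns:** the tool followed a 50.0 mm circle, and each phase repeated to within about 0.02° from one turn to the next. The final phase was 26.8° against about 27.0° at the stop, so it ends roughly 0.2° short of exactly two turns. The scene pictures at the stop and at the end look the same.
- **Final state:** the arm was at rest. The gripper opening read 0.24 (about 21 mm), which fits the 22 mm handle.
- **Loose parts and the red valve:** I moved nothing near them, but took no last overall picture to confirm it. From above, the arm hid the wheel, so I checked the end with the scene camera and the tool position only.
- **Unexplained reading:** the upward force on the tool stayed at 5 to 10 N the whole time I held the handle. The small sideways forces did not always have the sign I expected from drag. All readings were far below the limits.

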